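# Bring the hall speaker up to the third click

### The arm

A 6-joint arm with a two-finger parallel gripper is mounted at the origin on the work surface. World frame = base frame: x ahead of the robot, y to its left, z up, the work surface at z = 0. Lengths are in m, angles in rad, forces in N, time in s.
With the tool pointing down it reaches from about 0.35 to 0.85 m from the base axis. Payload 8.1 kg.
Tool frame: the origin (TCP) lies at the very end of the fingers, on their centre line; the grasp point (between the pads) lies 19 mm behind it (robot.grip_depth is the distance from the TCP to the grasp point, in m); z points along the fingers, y is the line along which they close (so a half turn about z gives the same grasp; the last joint's range is limited). The gripper opens to 93 mm and grips with 3 to 60 N. Pads are 15 mm wide; open, the fingers measure 128 mm over their backs; the gripper's body (75 mm by 188 mm) begins 65 mm behind the grasp point.
Start: joints at [-1.238, 0.13, 1.488, -0, 1.523, -0.085], TCP at [0.243, -0.548, 0.219] pointing down, gripper open.
Joint ranges: [-2.96, 2.96], [-0.89, 2.26], [0.02, 2.5], [-1.34, 4.48], [0, 2.73], [-2.66, 2.66]. Speed limits (rad/s): [2.39, 2.39, 2.79, 3.14, 3.14, 3.14].

### API

Orientations are given as a rotation vector (axis times angle).
In Python, from plant import robot gives the robot as it stands. The module is installed in compiled form; this text tells all that it offers.
- The arm moves only by the shell command python3 -m jog 'ROWS' [FORCE]. ROWS is JSON, a list that holds one entry, the list of rows, each a list of 7 numbers: the turn, a rotation vector about the tool's x, y, z in degrees, then the shift along the tool's x, y, z in cm, then the finger opening in cm, from 0 to 9.3. A call has 1 to 5 rows; each row shifts and turns the commanded pose from where the row before left it, along the tool's axes as they then stand; what a row does not reach is not made up. A row lasts 1/12 s, in which the tool goes at most 41.7 mm and 7.16 degrees, less where a joint would pass 70% of its speed; a pose out of reach is approached as far as the arm can. A call is refused whole if a number of a shift passes 4.17 or a number of a turn 7.16, either way. A call with a gripper value outside its range is refused whole. The fingers move at their own pace and stop on an object; FORCE is the grip in N (left out, the last holds). Time passes only in rows, so rows that do not move let the fingers close. It gives the time, the measured TCP pose, the force and the opening at its end, in the units of the state.
- robot.read_state(): the state, without advancing time (a new reading comes with each control period).
- robot.read_camera(name): name is "side" or "top" or "wrist"; returns a dict with "img" (384x512x3 uint8, red, green, blue), "fx", "fy", "cx", "cy" (pixels), "extrinsics" (4x4, takes a point from camera to world coordinates). Camera axes: x right, y up, looking along -z (the intrinsics and any distortion apply to the point x, -y, -z); pixel columns grow to the right and rows downward; lengths in m; the calibration is good to about 2 mm. The wrist camera is an equidistant fisheye: a pixel r from the principal point sees the ray r / f radians off the axis. A picture is of the moment at which its call begins. There is no depth.
- robot.close_job(): hands the job in, once; it reports no verdict.
Trained networks look in a picture, given as the dict that the camera call returned (one of the last four; its "shot" number tells which), for a name from the list of things; names that differ only in an ending like _2 or _b are one class to them, and where a whole thing is asked for, a point or a joint stands for the part that bears it (a point fixed in the world has none). Each returns a list of dicts, best first, with "confidence" (0 to 1); they miss things now and then, are a little off and sometimes report something else, mostly with a low value. They report only what shows in the picture. A call takes as long as a camera call.
- robot.masks_of(picture, label): "pixels" (384x512 bool, what is visible of it) and "point" ([column, row] in pixels, amid what is visible of it).
- robot.pinpoint(picture, label): "point" ([column, row] in pixels: a listed point, or the origin of a listed thing).
The state is a dict: "t": time; "q": joint angles; "dq": joint speeds; "joint_torque": joint torques, N m; "tool_pos": TCP position; "orientation": TCP orientation; "force": force on the tool from outside, world axes, zero at the start; "wrist_torque": the same for the moment, N m; "opening": finger opening in m.
Only numpy, scipy, OpenCV 4.12 (cv2) and the standard library are available. Lean on these libraries where they do the work, as an engineer would, in place of code of your own. Each camera call takes 0.05 s, during which the arm holds its last target. There are 200 camera calls.

### The job

Wake the sound mixer by pressing its round standby button right down with a fingertip while the wide level lever is still at off, then push that lever with the fingers up from off, counting the clicks, and leave it resting in the third click; it must never go on into the fourth click. Pick nothing up, and leave the two narrow microphone levers, the bottle, the carton and the microphone where they are.

Things in the scene. Friction and masses are not known exactly. Their poses are not given: they have to be found in the camera images.
- mixer: Black desktop sound mixer, fixed, 250 (x) x 256 (y) mm, top 50 mm above the table, wooden side cheeks 10 mm higher. Three equal grey strips lie on it side by side, 75 mm apart. Origin: centre of its underside; x points away from the robot's side, z up.
- speaker_strip: The strip (230 x 70 x 4 mm, fixed, level) with the wide lever, round button and six pairs of tick lines, in any of the mixer's three places. Origin: centre of its underside, 50 mm above the table; upper face 4 mm higher. x runs along the lever's slot from off (robot's side) to loud, z up. In its frame the lever's centre at off is x -70 mm, y 0; the button x +80 mm, y 0.
- level_lever (a joint): Travel of the wide lever along the strip's +x, m: 0 at off (end stop, its start), 0.090 at the loud stop. Clicks one to five rest at 0.018, 0.036, 0.054, 0.072, 0.090, beside the tick lines. Leaving a rest takes about 7 N, most at 4.5 mm; about half-way (7 to 9 mm) it jumps on by itself into the next rest and the push drops away. Let go near a rest it settles within 0.5 mm.
- level_lever_top (a point): Centre of the top face of the wide lever's black cap. The cap is a block 36 mm wide across the slot (y of the strip), 14 mm thick along the slot (x) and 24 mm tall, on a short stem: its top is 30 mm and its underside 6 mm above the strip's upper face. Moves with the lever.
- standby (a joint): Travel of the standby button, in m: 0 released, about 0.006 fully down; it springs back by itself. Fully down takes 5 N. It counts as pressed from 0.0045.
- standby_top (a point): Centre of the top face of the round standby button, 26 mm across, pressed straight down; it stands in a low dark housing on the speaker strip beyond the loud end of the lever's slot.
- mic_lever_a_top (a point): Top centre of the narrow lever on one microphone strip (cap 14 mm along its slot, 12 mm wide, top 22 mm above the strip face). It slides easily with no clicks, parallel to the wide lever, and may stand anywhere along 90 mm. Leave alone.
- mic_lever_b_top (a point): The same on the other microphone strip. Leave alone.
- water_bottle: Full clear water bottle, 62 mm across, 200 mm tall, standing loose left of the mixer; origin at the centre of its underside. Leave alone.
- tissue_carton: Closed tissue carton, 190 x 105 x 60 mm, loose right of the mixer; origin at the centre of its underside. Leave alone.
- microphone: Black hand microphone with a round steel head, 190 mm long, 42 mm high, lying loose beyond the mixer; origin on the table under its middle, x axis along it. Leave alone.

How it is judged:
By the outcome, as a careful person would: the job done as asked, in the order asked, and still so for the second after the job is handed in, with the robot touching nothing.
It also fails if it takes over 61 s, if anything falls off the work surface, if the arm or the gripper's body presses on something with over 40 N, if the wrist force passes 120 N, or if a joint passes its speed limit or range.

## Working session

There is one attempt and no reset: what is moved stays moved. The work goes in short steps, Python scripts to look and compute and a shell command to move; the robot and the scene stay as the last step left them, time stands still between calls to the robot, and variables do not carry over. Pictures are saved under pics/ and viewed, on a budget of 10 in all, crops included, one or two more only if the job needs it, and the job is handed in when it is done.

```bash
mkdir -p pics; cat > h.py <<'E'
import numpy as np, cv2
from plant import robot
from scipy.spatial.transform import Rotation as R
def ray(p,uv):
    a=np.array(p["extrinsics"]); u=(uv[0]-p["cx"])/p["fx"]; v=(uv[1]-p["cy"])/p["fy"]
    return a[:3,3], a[:3,:3]@np.array([u,-v,-1.0])
def at_z(p,uv,z):
    o,d=ray(p,uv); return o+d*(z-o[2])/d[2]
def save(p,n,k=1.5): cv2.imwrite(f"pics/{n}.png",cv2.resize(p["img"][:,:,::-1],None,fx=k,fy=k))
E
python3 - <<'E'
from h import *
s=robot.read_state(); print(s["t"],s["tool_pos"],s["orientation"],s["opening"])
zs=dict(speaker_strip=.05,level_lever_top=.084,standby_top=.066,mic_lever_a_top=.076,mixer=0,water_bottle=0,tissue_carton=0,microphone=0)
for n in("top","side"):
    p=robot.read_camera(n); save(p,n+"0"); print(n,np.round(p["extrinsics"],3).tolist(),p["fx"])
    for l,z in zs.items():
        for r in robot.pinpoint(p,l)[:3]: print(l,np.round(r["point"],1),round(r["confidence"],2),np.round(at_z(p,r["point"],z),4))
E
```

```text
0.0 [ 0.24326173 -0.54785769  0.21758719] [-3.07153594e+00 -6.51115646e-01  4.02730241e-04] 0.09303115277220635
top [[0.024, 0.982, -0.185, 0.385], [-1.0, 0.027, 0.014, 0.055], [0.019, 0.184, 0.983, 1.408], [0.0, 0.0, 0.0, 1.0]] 482.9444588754977
speaker_strip [266.9 211. ] 0.68 [ 0.5719 -0.0128  0.05  ]
level_lever_top [268.5 232.8] 0.37 [ 0.5071 -0.0166  0.084 ]
standby_top [265.7 183.5] 0.59 [ 0.6481 -0.0071  0.066 ]
mic_lever_a_top [212.9 220. ] 0.44 [0.5392 0.1375 0.076 ]
mixer [239.4 213.4] 0.77 [0.5695 0.0653 0.    ]
water_bottle [152.3 214.8] 0.63 [0.5585 0.3196 0.    ]
water_bottle [268.4 208.3] 0.2 [ 0.5869 -0.0195  0.    ]
tissue_carton [330.3 194.8] 0.61 [ 0.6322 -0.2025  0.    ]
microphone [225.6 142.9] 0.78 [0.7822 0.113  0.    ]
side [[-0.771, 0.452, -0.449, 0.222], [-0.637, -0.549, 0.541, 0.56], [-0.002, 0.703, 0.711, 0.763], [0.0, 0.0, 0.0, 1.0]] 369.1167200644075
speaker_strip [295.2 203.6] 0.91 [ 0.5724 -0.0214  0.05  ]
level_lever_top [323.9 207.3] 0.59 [ 0.4929 -0.0288  0.084 ]
standby_top [266.2 185. ] 0.43 [ 0.6659 -0.015   0.066 ]
mic_lever_a_top [272.7 238.5] 0.53 [0.5351 0.1251 0.076 ]
mixer [272.9 235.6] 0.6 [0.5752 0.069  0.    ]
mixer [270.7 239.8] 0.53 [ 0.5711  0.0836 -0.    ]
water_bottle [210.2 308. ] 0.58 [0.5576 0.3197 0.    ]
microphone [204.4 205.9] 0.86 [0.7896 0.1079 0.    ]
```

View pics/top0.png

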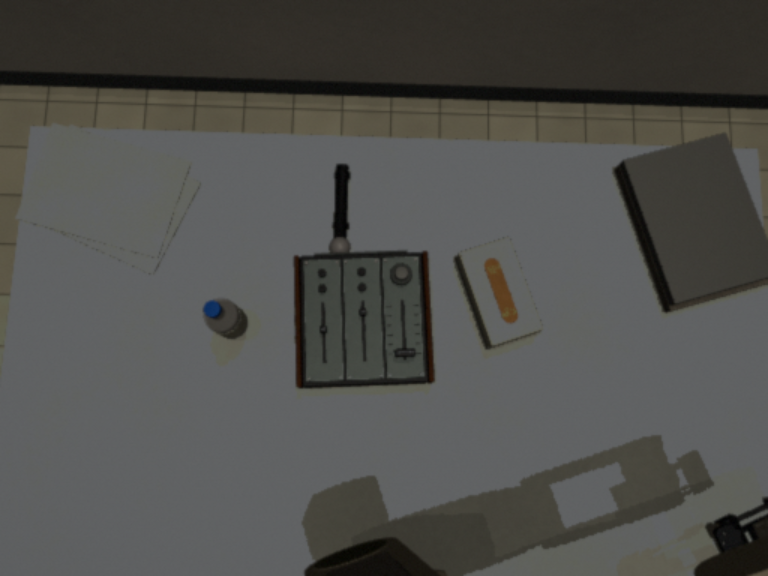

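View pics/side0.png

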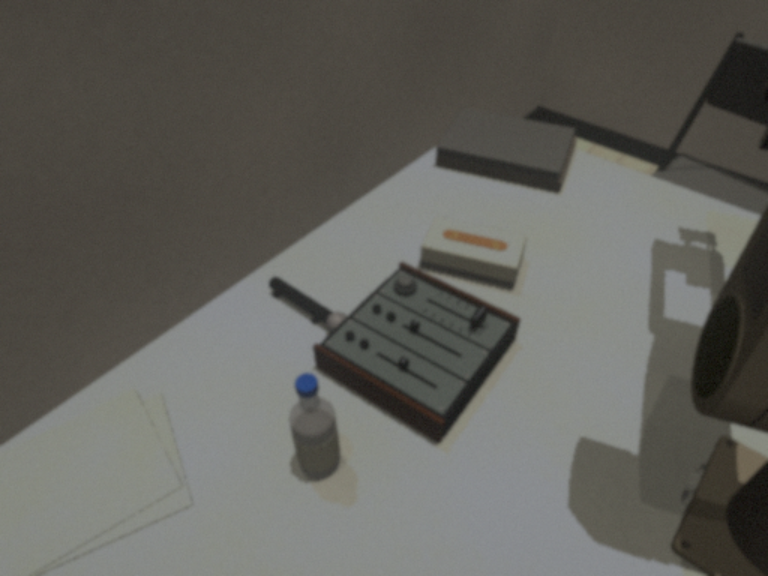

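Top view: the wide lever is at (404,352) and the button at (400,272) in the enlarged picture, so the speaker strip is the right-hand one, with the lever at the robot end. The carton is to the right, the bottle to the left, and both are well clear. The side view agrees. Next I work out the yaw and the shift to a viewing pose.

```bash
python3 - <<'E'
from h import *
p=robot.read_camera("top"); q=robot.read_camera("side")
A=lambda P,u,v,z: at_z(P,(u/1.5,v/1.5),z)
for a,b in(((298,258),(300,386)),((427,252),(433,381))):
    d=A(p,*a,.06)-A(p,*b,.06); print("yaw cheek",np.degrees(np.arctan2(d[1],d[0])),np.linalg.norm(d))
print("top btn/lever",A(p,400,272,.066),A(p,404,352,.084)); print("side",A(q,404,287,.066),A(q,480,313,.084))
for P in(p,q):
    m=robot.masks_of(P,"speaker_strip")
    for r in m[:1]:
        c=cv2.findNonZero(r["pixels"].astype(np.uint8)).reshape(-1,2)
        w=np.array([at_z(P,x,.054)[:2] for x in c],np.float32); b=cv2.minAreaRect(w); print("strip",b,r["confidence"],len(c))
    m=robot.masks_of(P,"mixer")[0]; c=cv2.findNonZero(m["pixels"].astype(np.uint8)).reshape(-1,2)
    print("mixer",cv2.minAreaRect(np.array([at_z(P,x,.054)[:2] for x in c],np.float32)))
s=robot.read_state(); M=R.from_rotvec(s["orientation"]).as_matrix(); print(M.round(3)); print("to view cm",M.T@(np.array([.50,-.015,.24])-s["tool_pos"])*100)
E
```

```text
yaw cheek 3.4033304835384675 0.24095451739799514
yaw cheek 3.2533195690762304 0.244349768599217
top btn/lever [ 0.65438555 -0.00977061  0.066     ] [ 0.50201433 -0.01892901  0.084     ]
side [ 0.64418103 -0.00121216  0.066     ] [ 0.49786515 -0.01872902  0.084     ]
strip ((0.5719010829925537, -0.015773940831422806), (0.23231543600559235, 0.07490573078393936), 3.642062187194824) 0.76 2059Traceback (most recent call last):
  File "<stdin>", line 12, in <module>
IndexError: list index out of range
```

```bash
for i in 1 2; do python3 -m jog '[[[0,0,0,3,-2.55,-0.2,0],[0,0,0,3,-2.55,-0.2,0],[0,0,0,3,-2.55,-0.2,0],[0,0,0,3,-2.55,-0.2,0],[0,0,0,3,-2.55,-0.2,0]]]' 10; done
```

```text
t: 1.52
tool_pos: [0.3292, -0.3694, 0.2287]
orientation: [3.073, 0.651, 0.0]
force: [0.3, -0.9, 0.2]
opening: 0.0641
t: 1.93
tool_pos: [0.4147, -0.1918, 0.2391]
orientation: [3.073, 0.651, 0.001]
force: [0.7, -0.4, 0.8]
opening: 0.031
```

```bash
python3 -m jog '[[[0,0,6.8,0,0,0,0],[0,0,6.8,0,0,0,0],[0,0,6.8,0,0,0,0],[0,0,0,0,0,0,0]]]'; python3 - <<'E'
from h import *
s=robot.read_state(); M=R.from_rotvec(s["orientation"]).as_matrix(); print(M.round(3),s["t"],s["tool_pos"],s["opening"]); print("to view cm",M.T@(np.array([.56,-.015,.20])-s["tool_pos"])*100)
E
```

```text
t: 2.27
tool_pos: [0.4144, -0.1932, 0.2388]
orientation: [3.14, 0.09, 0.001]
force: [-0.1, 0.6, 0.5]
opening: 0.0045
[[ 0.998  0.057  0.   ]
 [ 0.057 -0.998 -0.   ]
 [ 0.     0.    -1.   ]] 2.2667 [ 0.41442574 -0.19317561  0.23880532] 0.004458104195980146
to view cm [ 15.54861943 -16.9594528    3.88073034]
```

```bash
python3 -m jog '[[[0,0,0,2.6,-2.83,0.65,0],[0,0,0,2.6,-2.83,0.65,0],[0,0,0,2.6,-2.83,0.65,0],[0,0,0,2.6,-2.83,0.65,0],[0,0,0,2.6,-2.83,0.65,0]]]'; python3 -m jog '[[[0,0,0,2.6,-2.83,0.65,0],[0,0,0,0,0,0,0]]]'; python3 - <<'E'
from h import *
p=robot.read_camera("wrist"); save(p,"w1"); print(np.round(p["extrinsics"],3).tolist(),p["fx"],p["cx"],p["cy"])
def fz(uv,z):
    a=np.array(p["extrinsics"]); d=np.array([uv[0]-p["cx"],uv[1]-p["cy"]])/p["fx"]; r=np.linalg.norm(d)
    v=a[:3,:3]@np.array([d[0]/r*np.sin(r),-d[1]/r*np.sin(r),-np.cos(r)]); return a[:3,3]+v*(z-a[2,3])/v[2]
for l,z in dict(speaker_strip=.05,level_lever_top=.084,standby_top=.066).items():
    for r in robot.pinpoint(p,l)[:3]: print(l,np.round(r["point"],1),round(r["confidence"],2),fz(r["point"],z).round(4))
E
```

```text
t: 2.68
tool_pos: [0.5362, -0.0431, 0.206]
orientation: [3.14, 0.103, 0.001]
force: [0.1, -0.5, -1.3]
opening: 0.0005
t: 2.85
tool_pos: [0.5611, -0.0095, 0.1971]
orientation: [-3.137, -0.11, 0.003]
force: [-0.0, -0.8, 0.4]
opening: 0.0005
[[0.07, 0.964, 0.256, 0.633], [-0.998, 0.068, 0.015, -0.005], [-0.003, -0.256, 0.967, 0.364], [0.0, 0.0, 0.0, 1.0]] 297.3186396354542 254.83385772230892 192.60061561269947
speaker_strip [261.  176.5] 0.82 [ 0.5679 -0.0152  0.05  ]
level_lever_top [265.8  96.4] 0.64 [ 0.6512 -0.013   0.084 ]
standby_top [263.   97.4] 0.69 [ 0.6512 -0.0108  0.066 ]
```

View pics/w1.png

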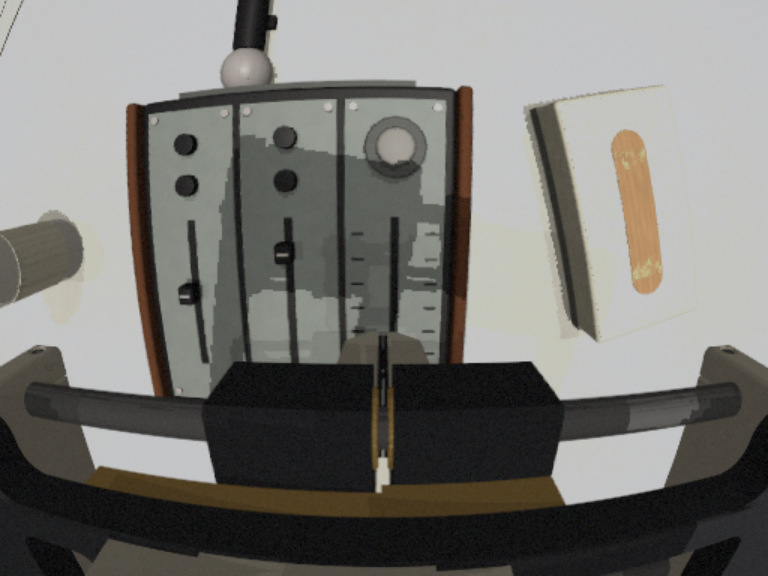

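The wrist view shows the button at about (264,97), in unscaled pixels. Its position (0.651,-0.011) agrees with the top camera. Now I move above it.

```bash
python3 -m jog '[[[0,0,0,3,0.23,2.2,0],[0,0,0,3,0.23,2.2,0],[0,0,0,3,0.23,2.2,0],[0,0,0,0,0,0,0],[0,0,0,0,0,0,0]]]'; python3 - <<'E'
from h import *
for n in("top","side"):
    p=robot.read_camera(n); 
    if n=="side": cv2.imwrite("pics/s2.png",cv2.resize(p["img"][110:290,170:400,::-1],None,fx=3,fy=3))
    else: cv2.imwrite("pics/t2.png",cv2.resize(p["img"][110:290,170:400,::-1],None,fx=3,fy=3))
s=robot.read_state();print(s["tool_pos"],s["force"])
E
```

```text
t: 3.47
tool_pos: [0.648, -0.0174, 0.13]
orientation: [-3.139, -0.096, 0.01]
force: [-0.2, -0.3, 0.2]
opening: 0.0003
[ 0.64958748 -0.01709081  0.13505844] [ 0.25350885 -0.32588581  1.49067861]
```

View pics/s2.png

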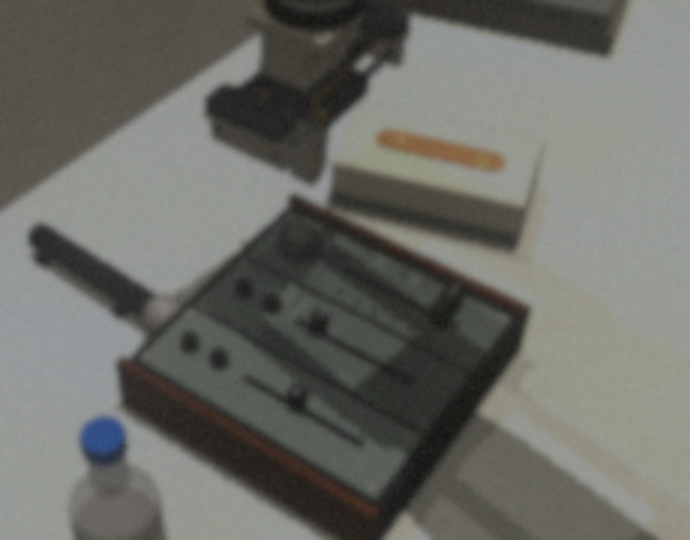

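The side crop shows the closed fingers hanging above the button, with the tip at about (310,178) and the button at (300,240). The pose readings are noisy, so I average a few before correcting.

```bash
cat >> h.py <<'E'
def avg(n=8):
    T=[];F=[];O=[]
    for _ in range(n):
        robot.read_camera("top"); s=robot.read_state(); T.append(s["tool_pos"]);F.append(s["force"])
        m=R.from_rotvec(s["orientation"]).as_matrix(); O.append(np.degrees([np.arctan2(m[1,0],m[0,0]),m[0,2],m[1,2]]))
    print("t",round(s["t"],2),"pos",np.mean(T,0).round(4),"sd",np.std(T,0).round(4),"F",np.mean(F,0).round(2),np.std(F,0).round(2),"yaw,tilt",np.mean(O,0).round(2))
E
python3 -c "
from h import *
avg(8)"
```

```text
t 3.97 pos [ 0.6502 -0.0163  0.1362] sd [0.0002 0.0004 0.0007] F [-0.01  0.    0.07] [0.51 0.67 0.61] yaw,tilt [ 3.53  0.2  -0.02]
```

```bash
python3 -m jog '[[[0,0,0,0.2,-0.54,2.3,0],[0,0,0,0,0,2.3,0],[0,0,0,0,0,0,0],[0,0,0,0,0,0,0],[0,0,0,0,0,0,0]]]'; python3 - <<'E'
from h import *
avg(5)
p=robot.read_camera("top"); q=robot.read_camera("side"); 
a=p["img"][150:250,210:310]; b=q["img"][140:240,220:320]
cv2.imwrite("pics/ts3.png",cv2.resize(np.hstack([a,b])[:,:,::-1],None,fx=4,fy=4,interpolation=cv2.INTER_CUBIC))
E
```

```text
t: 4.38
tool_pos: [0.6517, -0.0104, 0.0887]
orientation: [3.14, 0.097, 0.001]
force: [-0.0, -0.6, 1.0]
opening: 0.0004
t 4.63 pos [ 0.6524 -0.0105  0.0895] sd [0.0001 0.     0.0002] F [ 0.09  0.08 -0.02] [0.36 0.56 0.15] yaw,tilt [ 3.54  0.15 -0.02]
```

View pics/ts3.png

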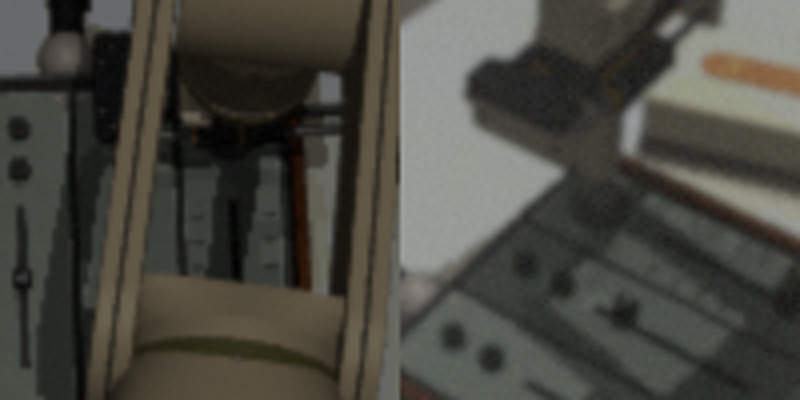

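The side half shows the fingertips directly over the button. I go down in small steps, watching the force.

```bash
python3 -m jog '[[[0,0,0,0,0,0.5,0],[0,0,0,0,0,0.5,0],[0,0,0,0,0,0.3,0],[0,0,0,0,0,0,0],[0,0,0,0,0,0,0]]]' | grep -E "pos|force"; for i in 1 2 3; do python3 -m jog '[[[0,0,0,0,0,0.2,0],[0,0,0,0,0,0,0],[0,0,0,0,0,0,0]]]'| grep -E "pos|force"; done
```

```text
tool_pos: [0.6511, -0.0103, 0.0744]
force: [-1.4, -1.1, 3.3]
tool_pos: [0.6513, -0.0103, 0.0728]
force: [-1.0, -0.8, 3.1]
tool_pos: [0.6514, -0.0103, 0.0708]
force: [-1.5, 0.1, 4.2]
tool_pos: [0.6515, -0.0103, 0.0702]
force: [-6.9, 0.5, 13.8]
```

```bash
python3 -m jog '[[[0,0,0,0,0,0.1,0],[0,0,0,0,0,0,0],[0,0,0,0,0,0,0]]]'| grep -E "pos|force"; python3 -c "
from h import *
avg(3); p=robot.read_camera('side'); cv2.imwrite('pics/s4.png',cv2.resize(p['img'][150:230,230:340,::-1],None,fx=6,fy=6,interpolation=cv2.INTER_CUBIC))"
for i in 1 2 3 4 5; do python3 -m jog '[[[0,0,0,0,0,-0.2,0],[0,0,0,0,0,0,0]]]'| grep -E "pos|force"; python3 -c "
from h import *
avg(3)"; done
```

```text
tool_pos: [0.6516, -0.0103, 0.0701]
force: [-9.3, 0.6, 18.4]
t 6.3 pos [ 0.6516 -0.0103  0.0701] sd [0. 0. 0.] F [-9.64  0.57 18.73] [0.32 0.57 0.47] yaw,tilt [ 3.54  0.04 -0.01]
tool_pos: [0.6515, -0.0103, 0.0706]
force: [-2.2, 0.7, 5.6]
t 6.67 pos [ 0.6516 -0.0104  0.0703] sd [0. 0. 0.] F [-2.67 -0.3   7.49] [0.81 0.24 0.58] yaw,tilt [ 3.54  0.03 -0.01]
tool_pos: [0.6515, -0.0103, 0.0721]
force: [-1.2, -0.4, 3.2]
t 6.98 pos [ 0.6515 -0.0103  0.0717] sd [0.     0.     0.0001] F [-0.22 -0.57  3.35] [1.   0.41 0.2 ] yaw,tilt [ 3.54  0.02 -0.  ]
tool_pos: [0.6515, -0.0103, 0.0739]
force: [1.3, -0.8, 3.4]
t 7.3 pos [ 0.6515 -0.0103  0.0737] sd [0.     0.     0.0001] F [ 0.98 -0.57  3.14] [0.32 0.41 0.35] yaw,tilt [3.54 0.02 0.  ]
tool_pos: [0.6513, -0.0103, 0.0758]
force: [1.1, -0.2, 1.7]
t 7.62 pos [ 0.6513 -0.0103  0.0756] sd [0.     0.     0.0001] F [ 1.48 -0.54  1.15] [0.49 0.61 0.38] yaw,tilt [ 3.54 -0.    0.  ]
tool_pos: [0.651, -0.0102, 0.0776]
force: [-0.0, 0.1, 0.1]
t 7.93 pos [ 0.6509 -0.0102  0.0773] sd [0.     0.     0.0001] F [ 0.41  0.06 -0.7 ] [0.4  0.14 0.16] yaw,tilt [ 3.54 -0.05  0.01]
```

View pics/s4.png

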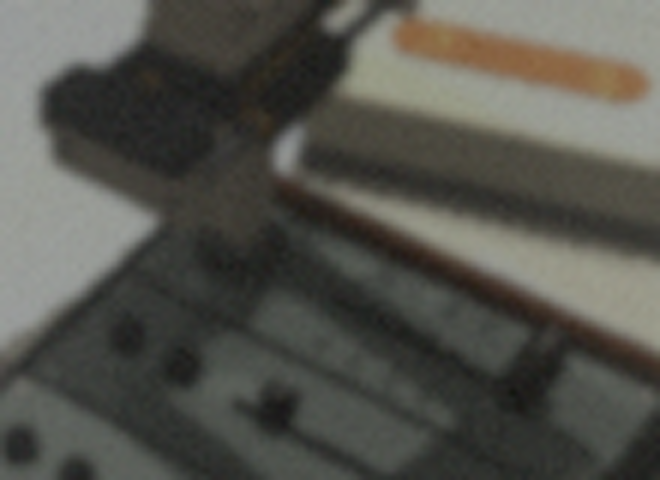

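The button bottomed out: contact was at z≈0.0763 and the hard stop at 0.0702, about 6 mm of travel, held at 18 N. It then sprang back as I lifted. Next I lift and travel back over to behind the lever.

```bash
python3 -m jog '[[[0,0,0,0,0,-2.6,0],[0,0,0,0,0,-2.6,0],[0,0,0,-3.6,0,0,0],[0,0,0,-3.6,0,0,0],[0,0,0,-3.6,0,0,0]]]'|grep pos; python3 -m jog '[[[0,0,0,-3.6,0,0,0],[0,0,0,-3.6,0,0,0],[0,0,0,0,0,0,0],[0,0,0,0,0,0,0],[0,0,0,0,0,0,0]]]'|grep pos;  python3 -c "
from h import *
avg(6); p=robot.read_camera('wrist'); cv2.imwrite('pics/w5.png',cv2.resize(p['img'][:,:,::-1],None,fx=1.5,fy=1.5))
p=robot.read_camera('side')
for r in robot.pinpoint(p,'level_lever_top')[:2]: print(r['point'],r['confidence'],at_z(p,r['point'],.084))
cv2.imwrite('pics/s5.png',cv2.resize(p['img'][150:270,230:390,::-1],None,fx=4,fy=4,interpolation=cv2.INTER_CUBIC))"
```

```text
tool_pos: [0.5427, -0.017, 0.1297]
tool_pos: [0.4724, -0.0215, 0.1303]
t 9.07 pos [ 0.4729 -0.0215  0.1301] sd [0.0003 0.     0.0003] F [-0.12 -0.24 -0.41] [0.43 0.24 0.72] yaw,tilt [ 3.55  0.05 -0.01]
[322.7, 207.2] 0.49 [ 0.49535927 -0.02723308  0.084     ]
```

View pics/s5.png

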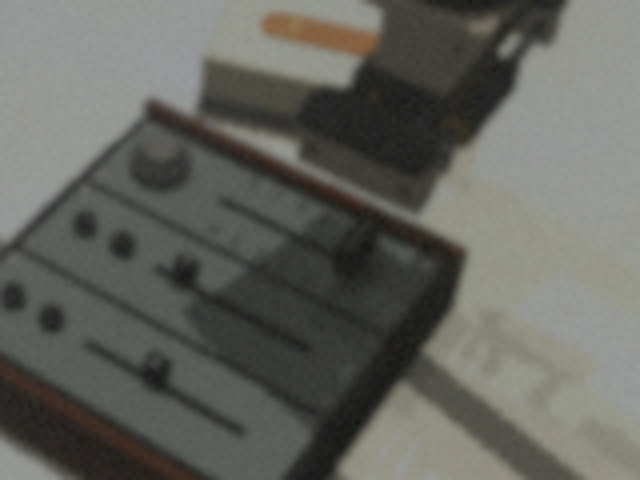

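View pics/w5.png

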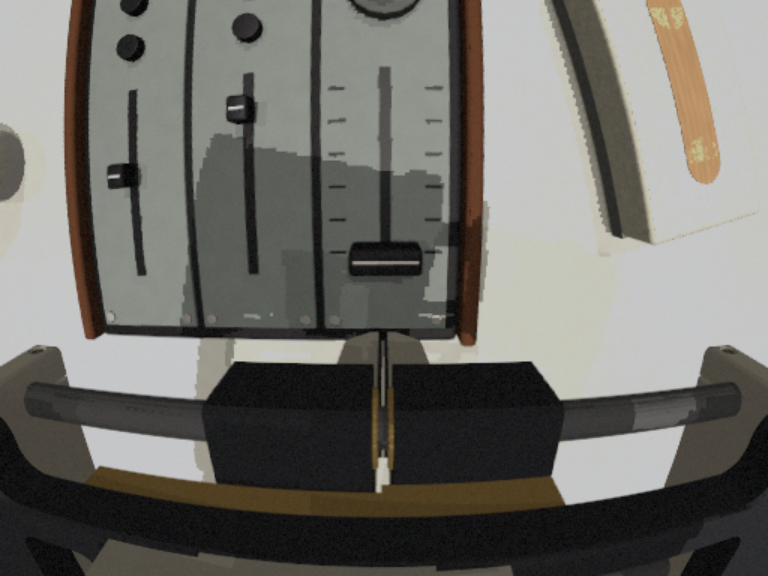

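The wrist view shows the lever cap at (386,260) beside the first tick pair, i.e. off, centred on the finger line, with clear space behind it. I descend behind it.

```bash
python3 -m jog '[[[0,0,0,0,0,2.5,0],[0,0,0,0,0,2.5,0],[0,0,0,0,0,1.2,0],[0,0,0,0,0,0,0],[0,0,0,0,0,0,0]]]'|grep -E "pos|force"; python3 -m jog '[[[0,0,0,0.4,0,0,0],[0,0,0,0.4,0,0,0],[0,0,0,0.2,0,0,0],[0,0,0,0,0,0,0],[0,0,0,0,0,0,0]]]'|grep -E "pos|force"; python3 -c "
from h import *
avg(4)"
```

```text
tool_pos: [0.4711, -0.0213, 0.0673]
force: [-0.1, -0.3, 0.7]
tool_pos: [0.4823, -0.0209, 0.0683]
force: [-0.7, 0.1, -0.0]
t 10.25 pos [ 0.4817 -0.0208  0.0678] sd [0.0001 0.     0.0001] F [-0.33  0.46  0.25] [0.29 0.27 0.64] yaw,tilt [ 3.54  0.01 -0.  ]
```

```bash
for i in 1 2 3 4; do python3 -m jog '[[[0,0,0,0.2,0,0,0],[0,0,0,0,0,0,0],[0,0,0,0,0,0,0]]]'|grep -E "pos|force"; done
```

```text
tool_pos: [0.4837, -0.0207, 0.0677]
force: [0.7, 0.4, 0.1]
tool_pos: [0.4855, -0.0205, 0.0675]
force: [-1.9, 0.3, 1.5]
tool_pos: [0.4872, -0.0204, 0.0675]
force: [-5.0, -0.6, 3.0]
tool_pos: [0.4891, -0.0203, 0.0674]
force: [-5.7, -0.1, 3.2]
```

```bash
for i in 1 2 3; do python3 -m jog '[[[0,0,0,0.2,0,0,0],[0,0,0,0,0,0,0],[0,0,0,0,0,0,0]]]'|grep -E "pos|force"; done; python3 - <<'E'
from h import *
p=robot.read_camera("wrist")
for r in robot.pinpoint(p,"level_lever_top")[:2]: print(r["point"],r["confidence"])
E
```

```text
tool_pos: [0.4912, -0.0202, 0.0674]
force: [-5.6, -1.2, 1.8]
tool_pos: [0.4945, -0.0201, 0.068]
force: [-0.4, 0.3, -0.5]
tool_pos: [0.4961, -0.02, 0.0678]
force: [0.6, -0.4, 0.1]
[258.3, 210.3] 0.74
```

First click: the force dropped from 5.6 N to 0 near x≈0.493. I carry on to the second.

```bash
for i in 1 2 3 4 5 6 7 8; do python3 -m jog '[[[0,0,0,0.2,0,0,0],[0,0,0,0,0,0,0],[0,0,0,0,0,0,0]]]'|grep -E "pos|force"|tr '\n' ' '; echo; done
```

```text
tool_pos: [0.4977, -0.0198, 0.0677] force: [0.6, -0.8, 0.1] 
tool_pos: [0.4997, -0.0197, 0.0676] force: [0.9, -0.3, 0.2] 
tool_pos: [0.5017, -0.0196, 0.0676] force: [-0.3, -0.2, -0.3] 
tool_pos: [0.5034, -0.0194, 0.0675] force: [-0.7, 0.7, 0.0] 
tool_pos: [0.5052, -0.0193, 0.0675] force: [-4.9, -0.8, 3.1] 
tool_pos: [0.5071, -0.0192, 0.0674] force: [-5.5, 0.0, 4.1] 
tool_pos: [0.5092, -0.0191, 0.0674] force: [-4.7, -0.5, 1.5] 
tool_pos: [0.5125, -0.019, 0.068] force: [-0.0, 0.0, 1.0]
```

Second click at x≈0.511, 18 mm after the first as it should be. For the third I expect contact at about 0.521 and the jump at about 0.529.

```bash
for i in 1 2 3 4 5 6 7 8 9; do python3 -m jog '[[[0,0,0,0.2,0,0,0],[0,0,0,0,0,0,0],[0,0,0,0,0,0,0]]]'|grep -E "pos|force"|tr '\n' ' '; echo; done
```

```text
tool_pos: [0.514, -0.0188, 0.0678] force: [0.1, 0.4, -1.6] 
tool_pos: [0.5157, -0.0187, 0.0677] force: [0.4, 0.3, -0.8] 
tool_pos: [0.5177, -0.0186, 0.0677] force: [0.2, 0.4, -0.1] 
tool_pos: [0.5197, -0.0184, 0.0677] force: [-0.7, -0.8, 0.7] 
tool_pos: [0.5214, -0.0183, 0.0675] force: [-1.9, 0.3, 0.4] 
tool_pos: [0.5232, -0.0182, 0.0675] force: [-5.8, -0.4, 2.2] 
tool_pos: [0.5251, -0.0181, 0.0675] force: [-5.7, -0.1, 3.0] 
tool_pos: [0.5272, -0.0179, 0.0674] force: [-5.1, 0.1, 2.0] 
tool_pos: [0.5304, -0.0179, 0.0679] force: [0.3, 0.5, 0.2]
```

Third click. I back off, lift clear and look.

```bash
python3 -m jog '[[[0,0,0,-2,0,0,0],[0,0,0,-2,0,0,0],[0,0,0,-1.7,0,0,0],[0,0,0,0,0,-2.5,0],[0,0,0,0,0,-2.5,0]]]'|grep -E "pos|force"; python3 -m jog '[[[0,0,0,0,0,-2.5,0],[0,0,0,0,0,0,0],[0,0,0,0,0,0,0],[0,0,0,0,0,0,0],[0,0,0,0,0,0,0]]]'|grep -E "pos|force"; python3 - <<'E'
from h import *
avg(3); p=robot.read_camera("wrist"); save(p,"w6")
def fz(uv,z):
    a=np.array(p["extrinsics"]); d=np.array([uv[0]-p["cx"],uv[1]-p["cy"]])/p["fx"]; r=np.linalg.norm(d)
    v=a[:3,:3]@np.array([d[0]/r*np.sin(r),-d[1]/r*np.sin(r),-np.cos(r)]); return a[:3,3]+v*(z-a[2,3])/v[2]
for l,z in dict(level_lever_top=.084,speaker_strip=.05,mic_lever_a_top=.076).items():
    for r in robot.pinpoint(p,l)[:2]: print(l,r["point"],round(r["confidence"],2),fz(r["point"],z).round(4))
E
```

```text
tool_pos: [0.4704, -0.0211, 0.1163]
force: [0.4, 0.7, 0.5]
tool_pos: [0.472, -0.0212, 0.1413]
force: [0.6, 0.0, -1.0]
t 17.33 pos [ 0.4719 -0.0212  0.1412] sd [0.     0.     0.0001] F [-0.51 -0.07 -0.22] [0.21 0.19 0.34] yaw,tilt [ 3.54 -0.13  0.02]
level_lever_top [256.5, 97.9] 0.87 [ 0.5567 -0.017   0.084 ]
speaker_strip [256.3, 84.0] 0.81 [ 0.5708 -0.0162  0.05  ]
mic_lever_a_top [82.1, 117.3] 0.58 [0.5403 0.1334 0.076 ]
mic_lever_a_top [161.4, 73.6] 0.27 [0.5748 0.0595 0.076 ]
```

View pics/w6.png

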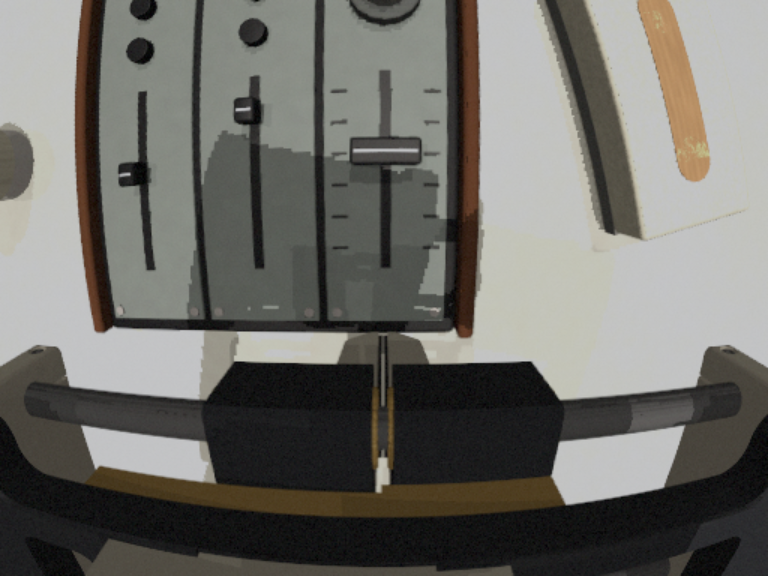

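The lever rests at row 151, beside the fourth tick pair from off. The tick rows are 247, 216, 185 and 154, so this is click three. Its measured travel is about 55 mm, and the microphone levers haven't moved. The robot touches nothing.

```bash
python3 -c "
from plant import robot
print(robot.close_job())"
```

```text
the job is handed in; nothing more can be done
None
```

The job is done and handed in at about 17 s of the 61 s allowed. No verdict was reported.

- **Standby button:** I pressed it with the closed fingertips while the lever was still at off. It went down about 6 mm, from contact at z 0.0763 m to the hard stop at 0.0702 m, held at about 18 N, and sprang back as I lifted.
- **Level lever:** I pushed it in 2 mm steps and counted three clicks. Each time the push dropped from about 5.5 N to 0, at x ≈ 0.493, 0.511 and 0.529 m, 18 mm apart. I stopped right after the third and backed off.
- **Last checks:** The final wrist picture shows the cap at the third-click tick pair, with a measured travel of about 55 mm against the nominal 54 mm. Both microphone levers look unmoved, and the robot was clear of everything with the force reading near zero. I did not look at the bottle, carton and microphone again in full at the end, but the arm never went near them.
- **Disagreements:** The side camera's early position for the lever was about 10 mm off the other estimates. At the first wrist view, the network labelled the button as the lever. I ignored both, and the contact forces confirmed the positions I used.

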